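# Put the glue-up bottles back from the carry caddy into their bored holders

### The arm

A 6-joint arm with a two-finger parallel gripper is mounted at the origin on a cart in front of the work surface, level with it; the furniture and walls round the work are solid. World frame = base frame: x ahead of the robot, y to its left, z up, the work surface at z = 0. Lengths are in m, angles in rad, forces in N, time in s.
With the tool pointing down it reaches from about 0.35 to 0.875 m from the base axis. Payload 4.2 kg.
Tool frame: the origin (TCP) lies at the very end of the fingers, on their centre line; the grasp point (between the pads) lies 19 mm behind it (bot.pinch_z is the distance from the TCP to the grasp point, in m); z points along the fingers, y is the line along which they close (so a half turn about z gives the same grasp; the last joint's range is limited). The gripper opens to 87 mm and grips with 3 to 60 N. Pads are 19 mm wide; open, the fingers measure 117 mm over their backs; the gripper's body (75 mm by 190 mm) begins 51 mm behind the grasp point.
Start: joints at [0.259, 0.385, 0.008, 0, -1.194, -0.259], TCP at [0.625, 0, 0.223] pointing down, gripper open.
Joint ranges: [-3.14, 3.14], [-1.21, 2.06], [-1.07, 1.41], [-3.16, 2.05], [-2.99, -0.16], [-3.1, 3.1]. Speed limits (rad/s): [2.79, 2.79, 3.14, 3.14, 3.14, 3.14].

### API

Orientations are given as a rotation vector (axis times angle).
In Python, from bench import monitor, vision, job, bot gives the robot as it stands.
- The arm moves only by the tool jog_arm, never from a script. Its argument "rows" is a list of rows, each an object of numbers: "x", "y", "z": the shift along the world's x, y, z in m; "wx", "wy", "wz": the turn, a rotation vector about the world's x, y, z in rad; "gripper": the finger opening in m, from 0 to 0.087. In form: [{"x": .., "y": .., "z": .., "wx": .., "wy": .., "wz": .., "gripper": ..}, ...]. A call has 1 to 10 rows; each row shifts and turns the commanded pose from where the row before left it; what a row does not reach is not made up. A row lasts 1/12 s, in which the tool goes at most 41.7 mm and 7.16 degrees, less where a joint would pass 70% of its speed; a pose out of reach is approached as far as the arm can. A call with a gripper value outside its range is refused whole. The fingers move at their own pace and stop on an object; the grip force is fixed at half the most. Time passes only in rows, so rows that do not move let the fingers close. It gives the time, the measured TCP pose, the force, the opening and the grip force at its end, in the units of the state.
- monitor.sense(): the state, without advancing time (a new reading comes with each control period).
- vision.capture(name): name is "scene" or "side" or "wrist"; returns (picture, depth): 480x640x3 uint8, red, green, blue; 480x640 float32, m along the optical axis (not along the pixel's ray), 0 where there is no reading.
- vision.calibration(name): a dict with "fovy" (degrees; the focal length in pixels is half the picture's height over the tangent of half this angle, whatever the lens; pixels are square), "cx", "cy" (the principal point, pixels), "k1" (the pictures are not rectified: a ray, as slopes to the right and down, at radius r is drawn at 1 + k1 r^2 times it, then the intrinsics apply), "eye" and "orientation" of the camera in the world. Camera axes: x right, y down, z forward; pixel columns grow to the right and rows downward; lengths in m; the calibration is good to about 2 mm. A picture is of the moment at which its call begins: read the wrist's pose just before it. calibration takes no time and is no camera call; for the wrist camera it gives the pose at the moment of the call.
- job.close_job(): hands the job in; it is judged then, once.
The state is a dict: "clock": time; "qpos": joint angles; "dq": joint speeds; "effort": joint torques, N m; "tcp_pos": TCP position; "ee_rot": TCP orientation; "force": force on the tool from outside, world axes, zero at the start; "wrist_torque": the same for the moment, N m; "grip_width": finger opening in m; "grip_force": force on a finger pad.
Only numpy, scipy, OpenCV 4.12 (cv2) and the standard library are available. Lean on these libraries where they do the work, as an engineer would, in place of code of your own. Each camera call takes 0.05 s, during which the arm holds its last target. There are 200 camera calls.

### The job

The glue-up is finished: take the two glue bottles and the two jars out of the plywood carry caddy and set each back, upright and all the way down, into its own holder on the dark rail, the one bored to its size and faced in the colour of its cap, lid or glass. Lower them in, do not drop them or tip them over, and leave the oil can and the tape measure where they are.

Things in the scene. Friction and masses are not known exactly. Their poses are not given: they have to be found in the camera images.
- brown_bottle: small brown-and-white glue bottle with a dark brown cap: round, 47 mm wide, 98 mm tall, straight-sided 30 to 70 mm above its base. Origin: centre of its underside, z up. At the start it stands upright in any one of the ply caddy's 4 cells (82 mm wide, in a row at 90 mm; cell floor 8 mm, long walls 34 mm, end boards 60 mm above the bench).
- white_bottle: white glue bottle with a small orange spout, narrow above 90 mm: round, 54 mm wide, 115 mm tall, grip it 70 to 85 mm above its base, so that the spout stays clear of the palm. Origin: centre of its underside, z up. At the start it stands upright in any one of the ply caddy's 4 cells (82 mm wide, in a row at 90 mm; cell floor 8 mm, long walls 34 mm, end boards 60 mm above the bench).
- cream_jar: white jar with a cream screw lid: round, 62 mm wide, 79 mm tall, straight-sided 30 to 70 mm above its base. Origin: centre of its underside, z up. At the start it stands upright in any one of the ply caddy's 4 cells (82 mm wide, in a row at 90 mm; cell floor 8 mm, long walls 34 mm, end boards 60 mm above the bench).
- green_jar: open, empty pale green glass jar: round, 68 mm wide, 88 mm tall, straight-sided 30 to 70 mm above its base. Origin: centre of its underside, z up. At the start it stands upright in any one of the ply caddy's 4 cells (82 mm wide, in a row at 90 mm; cell floor 8 mm, long walls 34 mm, end boards 60 mm above the bench).
- brown_holder: fixed block, 88 x 88 x 32 mm, top face dark brown (for the brown-capped bottle). Upright bore 52 mm wide, mouth bevelled to 62 mm, its floor 6 mm above the origin (centre of the underside, 12 mm above the bench; z up). Four such hang in any order at 90 mm along their y on a dark rail, cleat on their +x side, hook tab 7 mm above the top. Rail and caddy: yaw within 6 deg, either one nearer.
- orange_holder: fixed block, 88 x 88 x 32 mm, top face orange (for the orange-spouted bottle). Upright bore 59 mm wide, mouth bevelled to 69 mm, its floor 6 mm above the origin (centre of the underside, 12 mm above the bench; z up). Four such hang in any order at 90 mm along their y on a dark rail, cleat on their +x side, hook tab 7 mm above the top. Rail and caddy: yaw within 6 deg, either one nearer.
- cream_holder: fixed block, 88 x 88 x 32 mm, top face cream (for the cream-lidded jar). Upright bore 67 mm wide, mouth bevelled to 77 mm, its floor 6 mm above the origin (centre of the underside, 12 mm above the bench; z up). Four such hang in any order at 90 mm along their y on a dark rail, cleat on their +x side, hook tab 7 mm above the top. Rail and caddy: yaw within 6 deg, either one nearer.
- green_holder: fixed block, 88 x 88 x 32 mm, top face pale green (for the green jar). Upright bore 73 mm wide, mouth bevelled to 83 mm, its floor 6 mm above the origin (centre of the underside, 12 mm above the bench; z up). Four such hang in any order at 90 mm along their y on a dark rail, cleat on their +x side, hook tab 7 mm above the top. Rail and caddy: yaw within 6 deg, either one nearer.
- oil_can: bystander: rust-brown oil can with a tall thin spout, 66 mm in diameter, 135 mm tall, standing upright. Origin: centre of its underside.
- tape_measure: bystander: yellow tape measure, 72 x 80 x 30 mm, lying flat. Origin: centre of its underside.

How it is judged:
At the end, for the whole second after the job is handed in: Each bottle and jar stands in its own holder: its axis within 8 mm of the bore's axis, its base within 4 mm of the bore's floor, tilted less than 0.12 rad, at rest and released; the oil can and the tape measure are within 20 mm of where they stood, the oil can upright (horizontal distance between brown_bottle and brown_holder below 0.008 m and z of brown_bottle in the frame of brown_holder between 0.002 and 0.01 m and angle between each of brown_bottle, white_bottle, cream_jar, green_jar's own z axis and vertical below 0.12 rad and linear speed of each of brown_bottle, white_bottle, cream_jar, green_jar below 0.02 m/s and horizontal distance between white_bottle and orange_holder below 0.008 m and z of white_bottle in the frame of orange_holder between 0.002 and 0.01 m and horizontal distance between cream_jar and cream_holder below 0.008 m and z of cream_jar in the frame of cream_holder between 0.002 and 0.01 m and horizontal distance between green_jar and green_holder below 0.008 m and z of green_jar in the frame of green_holder between 0.002 and 0.01 m and distance of each of oil_can, tape_measure from where it was at the start of the episode below 0.02 m and angle between oil_can's own z axis and vertical below 0.2 rad); the robot touches nothing.
It fails at once if a bottle or jar is let go over its holder, its base still above the block's top, and dropped ((horizontal distance between brown_bottle and brown_holder below 0.04 m and z of brown_bottle in the frame of brown_holder above 0.034 m and contact force between the fingers and brown_bottle below 0.1 N) or (horizontal distance between white_bottle and orange_holder below 0.04 m and z of white_bottle in the frame of orange_holder above 0.034 m and contact force between the fingers and white_bottle below 0.1 N) or (horizontal distance between cream_jar and cream_holder below 0.04 m and z of cream_jar in the frame of cream_holder above 0.034 m and contact force between the fingers and cream_jar below 0.1 N) or (horizontal distance between green_jar and green_holder below 0.04 m and z of green_jar in the frame of green_holder above 0.034 m and contact force between the fingers and green_jar below 0.1 N)).
It fails at once if a bottle or jar is knocked over or tipped far over (angle between any of brown_bottle, white_bottle, cream_jar, green_jar's own z axis and vertical above 0.8 rad).
It fails at once if the oil can or the tape measure is pushed out of its place (distance of any of oil_can, tape_measure from where it was at the start of the episode above 0.03 m).
It also fails if it takes over 96 s, if anything falls off the work surface, if the arm or the gripper's body presses on something with over 40 N, if the wrist force passes 120 N, or if a joint passes its speed limit or range.

## Working session

There is one attempt and no reset: what is moved stays moved. The work goes in short steps, Python scripts to look and compute and a tool call to move; the robot and the scene stay as the last step left them, time stands still between calls to the robot, and variables do not carry over. Pictures are saved under pics/ and viewed, at most 14 in all, crops included, and the job is handed in when it is done.

Besides the shell and the picture viewer there is one more tool, called as a command line: name --argument value ..., lists and objects as JSON in quotes. jog_arm: Moves the arm, as the interface text tells. Its arguments: {"type":"object","properties":{"rows":{"type":"array","items":{"type":"object","properties":{"x":{"type":"number"},"y":{"type":"number"},"z":{"type":"number"},"wx":{"type":"number"},"wy":{"type":"number"},"wz":{"type":"number"},"gripper":{"type":"number"}}}}},"required":["rows"]}

```bash
mkdir -p pics; cat > h.py <<'E'
import numpy as np, cv2
from scipy.spatial.transform import Rotation as R
from bench import monitor, vision, job, bot
def cal(n):
    c=vision.calibration(n); f=240/np.tan(np.radians(c["fovy"])/2)
    return c,f
def rot(o):
    o=np.array(o,float)
    return o if o.shape==(3,3) else (R.from_rotvec(o).as_matrix() if o.size==3 else R.from_quat(o).as_matrix())
def rays(c,f,uv):
    K=np.array([[f,0,c["cx"]],[0,f,c["cy"]],[0,0,1]],float)
    p=cv2.undistortPoints(np.array(uv,float).reshape(-1,1,2),K,np.array([c["k1"],0,0,0,0],float)).reshape(-1,2)
    # iterative undistort of r(1+k1 r^2)
    return np.c_[p,np.ones(len(p))]
def plane(n,uv,z,c=None):
    if c is None: c,f=cal(n)
    else: f=240/np.tan(np.radians(c["fovy"])/2)
    d=rays(c,f,uv)@rot(c["orientation"]).T; e=np.array(c["eye"])
    return e+d*((z-e[2])/d[:,2])[:,None]
def cloud(n,depth,c):
    f=240/np.tan(np.radians(c["fovy"])/2)
    v,u=np.mgrid[0:480,0:640]
    d=rays(c,f,np.c_[u.ravel(),v.ravel()])
    return (np.array(c["eye"])+(d*depth.reshape(-1,1))@rot(c["orientation"]).T).reshape(480,640,3)
E
python3 - <<'E'
from h import *
for n in("scene","side","wrist"):
    c=vision.calibration(n); print(n,c)
    p,d=vision.capture(n); cv2.imwrite(f"pics/{n}0.png",p[:,:,::-1]); np.savez(f"{n}0.npz",p=p,d=d,c=np.array(c,dtype=object))
print(monitor.sense(), bot.pinch_z)
E
```

```text
scene {'fovy': 57.03352376450978, 'cx': 328.3140314639367, 'cy': 242.91725413929024, 'k1': 0.026246732488806067, 'eye': array([0.23109108, 0.72089717, 0.63376324]), 'orientation': array([-0.71894907,  2.55862712, -1.18663598])}
side {'fovy': 53.55244746838724, 'cx': 326.7447971534872, 'cy': 239.9469899378224, 'k1': -0.002567825316525707, 'eye': array([0.21644793, 0.97990833, 0.74795554]), 'orientation': array([-0.45835825,  2.63216195, -1.28919105])}
wrist {'fovy': 60.28747087117553, 'cx': 320.5866971159824, 'cy': 240.15605937490437, 'k1': 0.033766568201068485, 'eye': array([ 0.62486547, -0.06802727,  0.38392554]), 'orientation': array([-8.54741896e-04, -3.11451166e+00, -3.94422637e-01])}
{'clock': 0.15, 'qpos': array([ 2.58609770e-01,  3.85390994e-01,  6.90599242e-03, -2.95656013e-04,
       -1.19401294e+00, -2.58626089e-01]), 'dq': array([ 0.00025941, -0.00096779,  0.00364392,  0.00234776,  0.00028067,
       -0.00060134]), 'effort': array([ 3.86667998e-04, -3.91052306e+01,  1.87588084e+01,  4.22235444e+00,
        1.23758311e-02, -1.38926293e-04]), 'tcp_pos': array([6.24534245e-01, 6.69767544e-07, 2.21699364e-01]), 'ee_rot': array([ 2.22035958e+00, -2.22063788e+00, -1.71624373e-03]), 'force': array([-0.61445534, -0.41918764, -0.03438739]), 'wrist_torque': array([-1.29594943e-05, -3.87216610e-02, -1.70419301e-02]), 'grip_force': 0.0, 'grip_width': 0.08702850968916657} 0.0187
```

View pics/scene0.png

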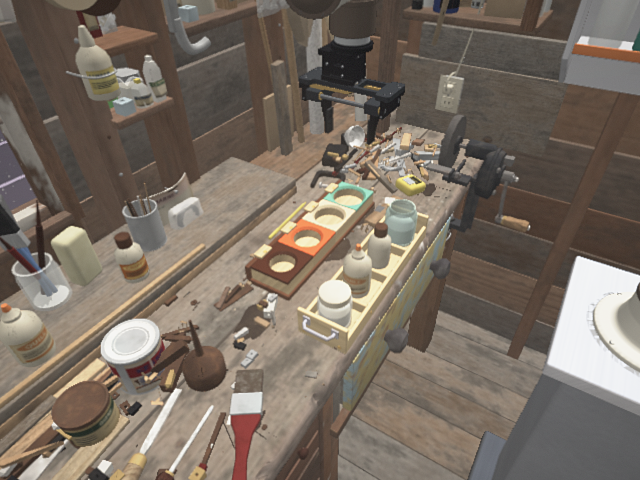

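View pics/side0.png

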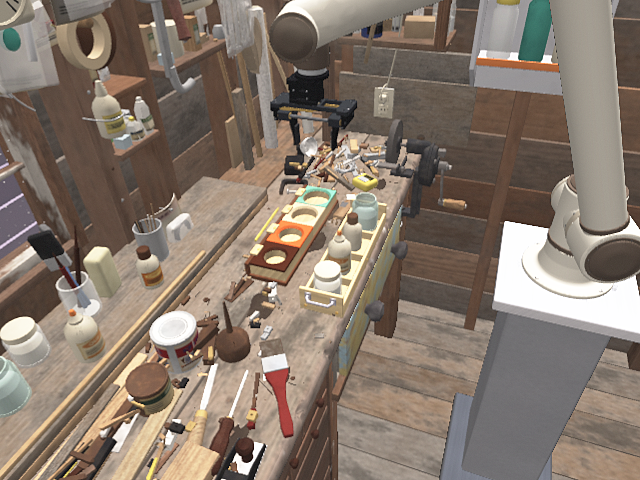

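View pics/wrist0.png

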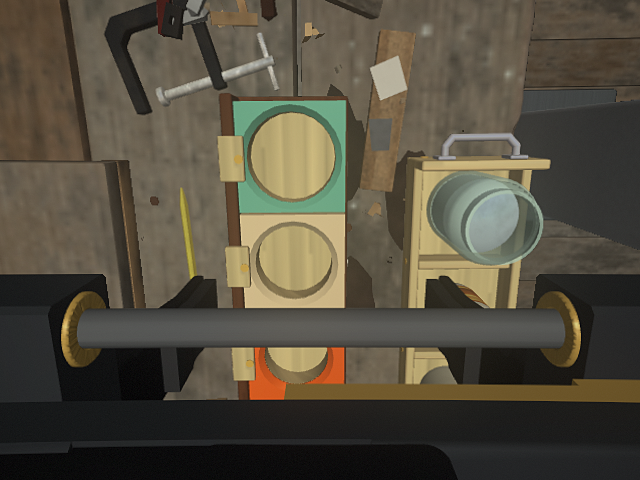

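```bash
python3 - <<'E'
from h import *
for n in("scene","wrist"):
    z=np.load(f"{n}0.npz",allow_pickle=True); p,d,c=z["p"],z["d"],z["c"].item()
    P=cloud(n,d,c)
    hsv=cv2.cvtColor(p,cv2.COLOR_RGB2HSV)
    if n=="scene":
        for uv in [(370,197),(345,215),(310,235),(268,262),(335,287),(357,270),(380,240),(403,210),(360,250),(379,231),(410,184),(190,365)]:
            print(uv,hsv[uv[1],uv[0]],P[uv[1],uv[0]].round(3))
        cv2.imwrite("pics/crop.png",cv2.resize(p[160:360,230:460,::-1],None,fx=3,fy=3,interpolation=cv2.INTER_CUBIC)[:600])
    else:
        for uv in [(245,205),(340,220),(255,390),(290,110),(480,170)]: print(uv,hsv[uv[1],uv[0]],P[uv[1],uv[0]].round(3))
E
```

```text
(370, 197) [ 21  68 135] [ 0.606 -0.079  0.035]
(345, 215) [ 23  62 226] [0.617 0.021 0.041]
(310, 235) [ 19  80 149] [0.659 0.101 0.021]
(268, 262) [  8 118 104] [0.671 0.234 0.039]
(335, 287) [ 28  12 245] [0.5   0.263 0.086]
(357, 270) [ 20  42 169] [0.488 0.205 0.085]
(380, 240) [ 21  38 216] [0.492 0.104 0.082]
(403, 210) [ 41  27 152] [ 0.503 -0.036  0.063]
(360, 250) [ 14  78 170] [0.495 0.184 0.114]
(379, 231) [13 83 80] [0.496 0.104 0.102]
(410, 184) [ 23  62 198] [ 0.55  -0.191  0.029]
(190, 365) [12 83 86] [0.626 0.489 0.045]
(245, 205) [ 72  86 166] [ 0.687 -0.011  0.044]
(340, 220) [ 21  85 205] [0.608 0.002 0.045]
(255, 390) [  9 213 213] [0.685 0.163 0.045]
(290, 110) [ 72  85 105] [ 0.648 -0.086  0.04 ]
(480, 170) [ 20  95 126] [ 0.501 -0.04   0.059]
```

View pics/crop.png

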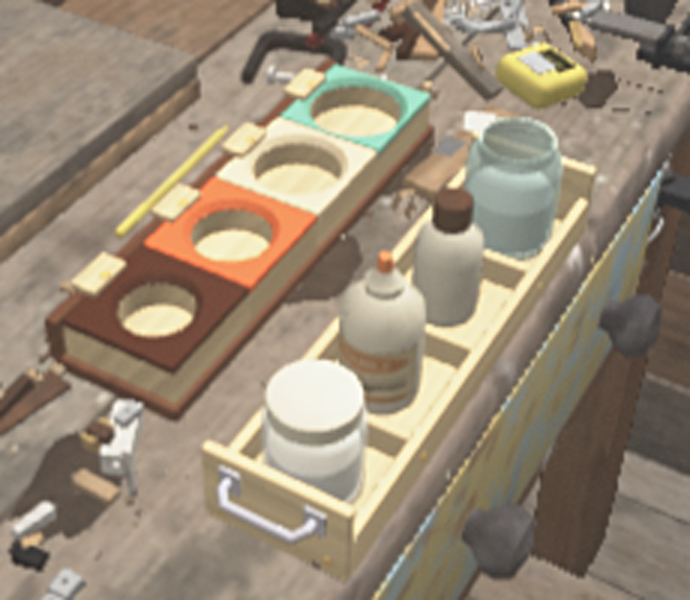

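jog_arm --rows '[{"y": 0.04,"z": 0.02},{"y": 0.04,"z": 0.02},{"y": 0.04,"z": 0.02},{"y": 0.03,"z": 0.02},{},{}]'

```text
$.rows[0]: bad value
```

```bash
python3 - <<'E'
from h import *
n="wrist"; c=vision.calibration(n); p,d=vision.capture(n); cv2.imwrite("pics/wrist1.png",p[:,:,::-1]); np.savez("wrist1.npz",p=p,d=d,c=np.array(c,dtype=object)); print(monitor.sense()["tcp_pos"],c["eye"])
E
```

```text
[6.24643506e-01 1.27920944e-05 2.21891302e-01] [ 0.6249072  -0.06802915  0.38407106]
```

View pics/wrist1.png

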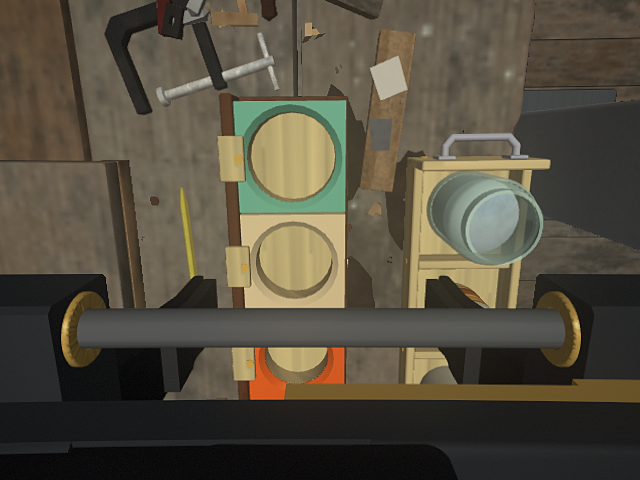

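jog_arm --rows '[{"x": 0,"y": 0.04,"z": 0.02,"wx": 0,"wy": 0,"wz": 0,"gripper": 0.087},{"x": 0,"y": 0.04,"z": 0.02,"wx": 0,"wy": 0,"wz": 0,"gripper": 0.087},{"x": 0,"y": 0.04,"z": 0.02,"wx": 0,"wy": 0,"wz": 0,"gripper": 0.087},{"x": 0,"y": 0.04,"z": 0.02,"wx": 0,"wy": 0,"wz": 0,"gripper": 0.087},{"x": 0,"y": 0.04,"z": 0,"wx": 0,"wy": 0,"wz": 0,"gripper": 0.087},{"x": 0,"y": 0,"z": 0,"wx": 0,"wy": 0,"wz": 0,"gripper": 0.087},{"x": 0,"y": 0,"z": 0,"wx": 0,"wy": 0,"wz": 0,"gripper": 0.087}]'

```text
clock: 0.78
tcp_pos: [0.6244, 0.1913, 0.2962]
ee_rot: [2.224, -2.217, -0.001]
force: [-0.4, -0.1, 0.5]
grip_width: 0.0868
grip_force: 0.0
```

```bash
python3 - <<'E'
from h import *
n="wrist"; s=monitor.sense(); c=vision.calibration(n); p,d=vision.capture(n); cv2.imwrite("pics/wrist2.png",p[:,:,::-1]); np.savez("wrist2.npz",p=p,d=d,c=np.array(c,dtype=object)); print(s["clock"],s["tcp_pos"],s["ee_rot"],c["eye"])
E
```

```text
0.7833 [0.62443588 0.19132692 0.29623075] [ 2.22445043e+00 -2.21695874e+00 -1.28989578e-03] [0.62497215 0.12327629 0.45862106]
```

View pics/wrist2.png

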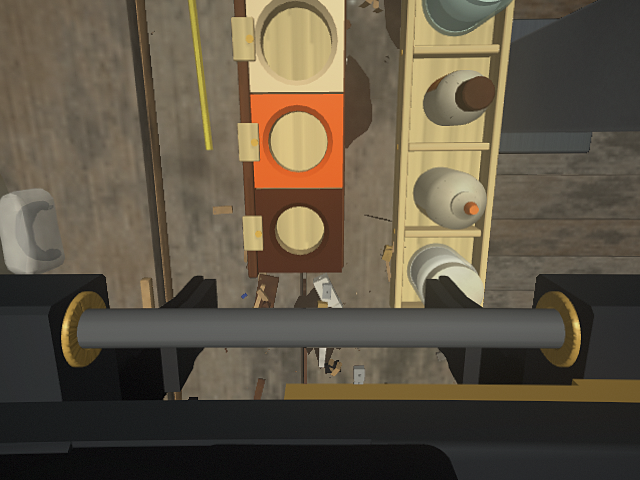

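```bash
cat > hold.py <<'E'
from h import *
def run(tag):
    n=tag.rstrip("0123456789")
    z=np.load(f"{tag}.npz",allow_pickle=True); p,c=z["p"],z["c"].item()
    hsv=cv2.cvtColor(p,cv2.COLOR_RGB2HSV).astype(int); H,S,V=hsv[...,0],hsv[...,1],hsv[...,2]
    masks=dict(green=(abs(H-74)<10)&(S>70),orange=((H<13))&(S>170)&(V>130),brown=(H<12)&(S>100)&(V<120),cream=(abs(H-22)<6)&(S<96)&(V>185))
    for k,m in masks.items():
        m=cv2.morphologyEx(m.astype(np.uint8),cv2.MORPH_OPEN,np.ones((3,3)))
        nl,lab,st,_=cv2.connectedComponentsWithStats(m)
        if nl<2: continue
        best=[]
        for i in np.argsort(-st[1:,4])[:4]+1:
            cs,hi=cv2.findContours((lab==i).astype(np.uint8),cv2.RETR_CCOMP,cv2.CHAIN_APPROX_NONE)
            holes=[q for q,h in zip(cs,hi[0]) if h[3]>=0 and cv2.contourArea(q)>300]
            if not holes: continue
            o=plane(n,np.vstack([q for q,h in zip(cs,hi[0]) if h[3]<0]).reshape(-1,2),.044,c)[:,:2]
            r=cv2.minAreaRect((o*1000).astype(np.float32))
            h=max(holes,key=cv2.contourArea).reshape(-1,2)
            hw=plane(n,h,.044,c)[:,:2]*1000
            e=cv2.fitEllipse(hw.astype(np.float32))
            print(tag,k,"rect",np.round(r[0],1),np.round(r[1],1),round(r[2],1),"hole",np.round(e[0],1),np.round(e[1],1))
if __name__=="__main__":
    for t in("wrist0","wrist2","scene0","side0"): run(t)
E
python3 hold.py
```

```text
wrist2 orange rect [647.1 131.2] [88.3 87.8] 0.3 hole [646.7 130.9] [58.8 59.1]
wrist2 brown rect [645.9 220.9] [89.1 87.7] 0.2 hole [646.1 218.3] [55.4 62.4]
scene0 brown rect [646.8 222.2] [90.6 87.6] 0.6 hole [643.  225.2] [54.8 58.1]
```

```bash
python3 - <<'E'
from h import *
def rect(tag,m,z=.044):
    n=tag.rstrip("0123456789"); q=np.load(f"{tag}.npz",allow_pickle=True); c=q["c"].item()
    m=cv2.morphologyEx(m.astype(np.uint8),cv2.MORPH_OPEN,np.ones((3,3)))
    nl,lab,st,_=cv2.connectedComponentsWithStats(m); i=1+np.argmax(st[1:,4])
    v,u=np.nonzero(lab==i); o=plane(n,np.c_[u,v],z,c)[:,:2]*1000
    r=cv2.minAreaRect(o.astype(np.float32)); print(tag,np.round(r[0],1),np.round(r[1],1),round(r[2],1))
for t in("wrist0","scene0","side0"):
    hsv=cv2.cvtColor(np.load(f"{t}.npz",allow_pickle=True)["p"],cv2.COLOR_RGB2HSV).astype(int);H,S,V=[hsv[...,i] for i in range(3)]
    g=(abs(H-72)<12)&(S>75)
    if t!="wrist0": g[:, :]&=True
    print("green");rect(t,g)
    if t!="wrist0":
        print("orange");rect(t,(H<13)&(S>150)&(V>130)&(np.arange(480)[:,None]>150)&(np.arange(480)[:,None]<300))
E
```

```text
green
wrist0 [648.7 -49. ] [88. 87.] 0.2
green
scene0 [  153.2 -1657.9] [ 3.7 32. ] 3.9
orange
scene0 [646.9 132.3] [90.9 88.8] 0.5
greenTraceback (most recent call last):
  File "<stdin>", line 12, in <module>
  File "<stdin>", line 5, in rect
    return _wrapfunc(a, 'argmax', axis=axis, out=out, **kwds)
    return bound(*args, **kwds)
ValueError: attempt to get argmax of an empty sequence
```

```bash
cat > obj.py <<'E'
from h import *
def run(tag,items):
    n=tag.rstrip("0123456789"); q=np.load(f"{tag}.npz",allow_pickle=True); c=q["c"].item(); P=cloud(n,q["d"],c)*1000
    for k,(y,lo,hi) in items.items():
        s=(P[...,2]>lo)&(P[...,2]<hi)&(abs(P[...,1]-y)<42)&(abs(P[...,0]-495)<55)&(q["d"]>0)
        s=cv2.morphologyEx(s.astype(np.uint8),cv2.MORPH_OPEN,np.ones((2,2)))>0
        if s.sum()<5: print(tag,k,"none");continue
        o=P[s]; r=cv2.minEnclosingCircle(o[:,:2].astype(np.float32)); a,b=np.percentile(o,[1,99],axis=0)
        print(tag,k,s.sum(),"circ",np.round(r[0],1),round(2*r[1],1),"mean",o.mean(0).round(1),"mid",((a+b)/2).round(1),"ext",(b-a).round(1))
if __name__=="__main__":
    I=dict(cream=(240,81,95),white=(180,116,130),whiteshoulder=(180,60,95),brown=(100,102,112),green=(-20,90,104))
    for t in("wrist0","wrist2","scene0","side0"): run(t,I)
E
python3 obj.py
```

```text
wrist0 cream none
wrist0 white none
wrist0 whiteshoulder none
wrist0 brown none
wrist0 green 1300 circ [277.1 107.5] 779.1 mean [463.   10.3  39.5] mid [ 221.4  139.7 -401.9] ext [599.4 338.6 999.4]
wrist2 cream 1261 circ [337.2 399.9] 798.4 mean [488.8 247.1  84.6] mid [510.8 239.  154.9] ext [129.3 118.1 285.2]
wrist2 white 152 circ [492.9 186.1] 23.9 mean [498.5 183.9 119.5] mid [493.2 185.4 109. ] ext [20.5 13.7 31.7]
wrist2 whiteshoulder 2022 circ [538.8 171.7] 197.7 mean [505.8 180.3  84.5] mid [489.6 189.5  56.8] ext [72.7 65.1 78.3]
wrist2 brown 931 circ [539.5  99.2] 177.6 mean [497.5  92.7 105.1] mid [482.6  92.6  66.2] ext [56.6 24.6 84.1]
wrist2 green none
scene0 cream 570 circ [372.5 460.1] 593.4 mean [491.8 253.   88. ] mid [493.2 240.1  76.5] ext [49.6 85.  31.4]
scene0 white 26 circ [517.9 137.1] 109.2 mean [500.2 176.9 112.5] mid [517.3 137.2  78.7] ext [45.9 99.2 90.4]
scene0 whiteshoulder 545 circ [368.9 416.5] 668.2 mean [489.3 198.6  80.5] mid [494.7 161.9  58.9] ext [44.2 96.3 73.9]
scene0 brown 104 circ [501.9  64.5] 79.3 mean [495.6  91.7 102.9] mid [497.6  64.7  79.6] ext [23.5 78.  56.9]
scene0 green 140 circ [371.5 286.2] 913.7 mean [489.5  -1.6  97.2] mid [423.8 153.8 212.2] ext [200.9 590.6 425.3]
side0 cream 342 circ [364.4 591. ] 832.2 mean [490.7 251.1  88.7] mid [491.6 240.8  67.5] ext [49.2 86.  50.3]
side0 white 22 circ [514.7 119.2] 146.8 mean [501.  167.8 104.8] mid [514.8 119.6  67.8] ext [ 44.8 140.  113.4]
side0 whiteshoulder 358 circ [356.7 546.1] 911.9 mean [488.6 202.1  79.2] mid [493.7 163.4  58.9] ext [45.5 97.3 70.4]
side0 brown 71 circ [496.2  67.5] 79.4 mean [493.8  92.9 103.2] mid [493.6  67.4  83.3] ext [20.3 77.  52.8]
side0 green 112 circ [503.  -66.8] 182.5 mean [491.9 -14.9  89.5] mid [492.5 -64.1  52.6] ext [ 55.5 172.9  97.1]
```

```bash
sed -i 's/np.ones((2,2))/np.ones((3,3))/' obj.py; python3 obj.py | grep -v none
```

```text
wrist0 green 1277 circ [494.   -3.2] 55.6 mean [493.   -4.7  95. ] mid [494.6  -4.1  94.1] ext [53.  51.6  7.5]
wrist2 cream 1249 circ [494.  239.9] 95.2 mean [491.2 245.5  87.2] mid [493.1 238.6  88.3] ext [48.1 80.  11.9]
wrist2 white 152 circ [499.3 183.2] 11.2 mean [500.1 182.7 121.4] mid [499.7 183.  120.5] ext [8.6 9.8 8.6]
wrist2 whiteshoulder 2010 circ [500.  183.3] 54.8 mean [507.2 179.2  84.9] mid [500.8 182.1  78.1] ext [50.2 50.7 33.2]
wrist2 brown 923 circ [498.3  92.4] 27.4 mean [498.8  92.  106. ] mid [498.5  92.  105.4] ext [24.8 24.2  5. ]
scene0 cream 545 circ [495.9 240.7] 93.2 mean [495.2 251.9  87.2] mid [494.8 240.   87.1] ext [52.5 82.9 10.3]
scene0 white 24 circ [498.6 183.3] 9.4 mean [498.8 184.2 121.3] mid [499.3 183.  120.6] ext [7.6 7.6 8.3]
scene0 whiteshoulder 541 circ [498.5 184.5] 53.3 mean [492.  197.3  80.6] mid [497.4 189.4  77.8] ext [49.2 40.7 33.8]
scene0 brown 102 circ [498.5  91.3] 27.0 mean [497.5  93.  105.7] mid [498.1  91.7 105.2] ext [23.7 24.9  5.8]
scene0 green 94 circ [493.8  -3.8] 55.9 mean [490.8 -11.5  94. ] mid [493.8  -5.5  94.1] ext [51.7 51.   7.7]
side0 cream 332 circ [492.9 240.3] 94.4 mean [493.8 248.9  88.1] mid [493.6 240.1  87. ] ext [51.6 82.2 11.6]
side0 white 20 circ [497.3 186.7] 10.3 mean [497.5 186.2 121.5] mid [497.4 185.9 121.2] ext [8.6 7.3 9.6]
side0 whiteshoulder 342 circ [497.  188.1] 53.2 mean [491.6 200.5  78.9] mid [496.3 193.7  77.6] ext [50.1 35.7 32.8]
side0 brown 67 circ [496.1  92.7] 26.6 mean [495.6  94.2 107.1] mid [495.7  93.2 106.3] ext [24.5 24.1  6.9]
side0 green 74 circ [491.7  -4.4] 56.9 mean [495.  -18.4  95.2] mid [494.3  -6.9  95.3] ext [47.6 46.1  9.8]
```

jog_arm --rows '[{"x": -0.03,"y": 0.02,"z": 0,"wx": 0,"wy": 0,"wz": 0,"gripper": 0.087},{"x": -0.03,"y": 0.02,"z": 0,"wx": 0,"wy": 0,"wz": 0,"gripper": 0.087},{"x": -0.03,"y": 0.02,"z": 0,"wx": 0,"wy": 0,"wz": 0,"gripper": 0.087},{"x": -0.03,"y": 0.02,"z": 0,"wx": 0,"wy": 0,"wz": 0,"gripper": 0.087},{"x": 0,"y": 0.02,"z": 0,"wx": 0,"wy": 0,"wz": 0,"gripper": 0.087},{"x": 0,"y": 0.0,"z": 0,"wx": 0,"wy": 0,"wz": 0,"gripper": 0.087},{"x": 0,"y": 0,"z": 0,"wx": 0,"wy": 0,"wz": 0,"gripper": 0.087}]'

```text
clock: 1.42
tcp_pos: [0.5048, 0.2884, 0.2969]
ee_rot: [2.221, -2.221, 0.0]
force: [0.6, 0.0, 0.0]
grip_width: 0.0869
grip_force: 0.0
```

```bash
python3 - <<'E'
from h import *
n="wrist"; s=monitor.sense(); c=vision.calibration(n); p,d=vision.capture(n); cv2.imwrite("pics/wrist3.png",p[:,:,::-1]); np.savez("wrist3.npz",p=p,d=d,c=np.array(c,dtype=object)); print(s["clock"],s["tcp_pos"],s["ee_rot"],c["eye"])
E
```

```text
1.4167 [0.5048457  0.28842889 0.29688049] [ 2.22098821e+00 -2.22083023e+00  2.01888621e-04] [0.50502256 0.22046853 0.45926907]
```

View pics/wrist3.png

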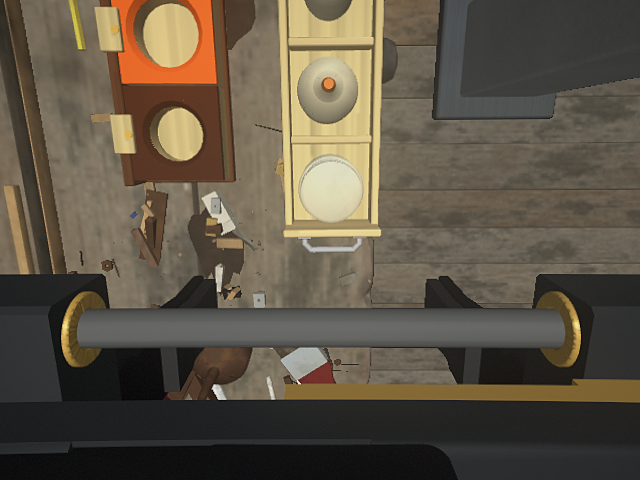

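```bash
python3 - <<'E'
import obj,hold
obj.run("wrist3",dict(cream=(264,82,95),white=(180,116,130),whiteshoulder=(180,60,95)))
for t in("wrist2","scene0","side0"): obj.run(t,dict(cream=(264,82,95)))
hold.run("wrist3")
E
```

```text
wrist3 cream 2924 circ [495.5 271.9] 55.5 mean [495.4 271.2  87.1] mid [495.5 271.4  86.8] ext [51.6 51.7  4.2]
wrist3 white 152 circ [499.  183.6] 10.7 mean [499.1 184.  121.5] mid [499.  183.8 120.5] ext [9.3 9.1 8.2]
wrist3 whiteshoulder 1940 circ [499.1 183.9] 53.5 mean [499.3 185.5  87.7] mid [499.3 184.   83.3] ext [49.6 50.2 22.9]
wrist2 cream 954 circ [493.8 269. ] 55.9 mean [487.8 258.5  86.8] mid [492.4 261.9  86. ] ext [47.3 35.5  5.8]
scene0 cream 640 circ [495.9 271.2] 57.3 mean [494.  273.2  87.1] mid [495.  271.5  86.2] ext [51.7 51.8  6.8]
side0 cream 399 circ [494.5 271.2] 59.1 mean [493.  275.3  88. ] mid [493.6 273.6  87.1] ext [52.2 52.6  8.3]
wrist3 brown rect [646.2 221.5] [88.9 87.8] 0.4 hole [645.6 218.9] [55.8 58.7]
```

jog_arm --rows '[{"x": -0.0095,"y": -0.017,"z": 0,"wx": 0,"wy": 0,"wz": 0,"gripper": 0.087},{"x": 0,"y": 0,"z": -0.04,"wx": 0,"wy": 0,"wz": 0,"gripper": 0.087},{"x": 0,"y": 0,"z": -0.04,"wx": 0,"wy": 0,"wz": 0,"gripper": 0.087},{"x": 0,"y": 0,"z": -0.04,"wx": 0,"wy": 0,"wz": 0,"gripper": 0.087},{"x": 0,"y": 0,"z": -0.04,"wx": 0,"wy": 0,"wz": 0,"gripper": 0.087},{"x": 0,"y": 0,"z": -0.04,"wx": 0,"wy": 0,"wz": 0,"gripper": 0.087},{"x": 0,"y": 0,"z": -0.03,"wx": 0,"wy": 0,"wz": 0,"gripper": 0.087},{"x": 0,"y": 0,"z": -0.018,"wx": 0,"wy": 0,"wz": 0,"gripper": 0.087},{"x": 0,"y": 0,"z": 0,"wx": 0,"wy": 0,"wz": 0,"gripper": 0.087},{"x": 0,"y": 0,"z": 0,"wx": 0,"wy": 0,"wz": 0,"gripper": 0.087}]'

```text
clock: 2.3
tcp_pos: [0.496, 0.2705, 0.0484]
ee_rot: [2.218, -2.222, 0.001]
force: [1.0, 0.8, 0.1]
grip_width: 0.0869
grip_force: 0.0
```

jog_arm --rows '[{"x": 0,"y": 0,"z": 0,"wx": 0,"wy": 0,"wz": 0,"gripper": 0.03},{"x": 0,"y": 0,"z": 0,"wx": 0,"wy": 0,"wz": 0,"gripper": 0.03},{"x": 0,"y": 0,"z": 0,"wx": 0,"wy": 0,"wz": 0,"gripper": 0.03},{"x": 0,"y": 0,"z": 0,"wx": 0,"wy": 0,"wz": 0,"gripper": 0.03},{"x": 0,"y": 0,"z": 0,"wx": 0,"wy": 0,"wz": 0,"gripper": 0.03},{"x": 0,"y": 0,"z": 0,"wx": 0,"wy": 0,"wz": 0,"gripper": 0.03}]'

```text
clock: 2.8
tcp_pos: [0.4957, 0.2724, 0.05]
ee_rot: [-2.221, 2.22, -0.0]
force: [0.0, 0.5, 2.6]
grip_width: 0.0609
grip_force: 30.0
```

jog_arm --rows '[{"x": 0,"y": 0,"z": 0.02,"wx": 0,"wy": 0,"wz": 0,"gripper": 0.03},{"x": 0,"y": 0,"z": 0.035,"wx": 0,"wy": 0,"wz": 0,"gripper": 0.03},{"x": 0,"y": 0,"z": 0.035,"wx": 0,"wy": 0,"wz": 0,"gripper": 0.03},{"x": 0.03,"y": 0,"z": 0,"wx": 0,"wy": 0,"wz": 0,"gripper": 0.03},{"x": 0.04,"y": 0,"z": 0,"wx": 0,"wy": 0,"wz": 0,"gripper": 0.03},{"x": 0.035,"y": -0.02,"z": 0,"wx": 0,"wy": 0,"wz": 0,"gripper": 0.03},{"x": 0.03,"y": -0.025,"z": 0,"wx": 0,"wy": 0,"wz": 0,"gripper": 0.03},{"x": 0.0173,"y": -0.035,"z": 0,"wx": 0,"wy": 0,"wz": 0,"gripper": 0.03},{"x": 0,"y": -0.04,"z": 0,"wx": 0,"wy": 0,"wz": 0,"gripper": 0.03},{"x": 0,"y": -0.04,"z": 0,"wx": 0,"wy": 0,"wz": 0,"gripper": 0.03}]'

```text
clock: 3.63
tcp_pos: [0.6478, 0.1106, 0.1372]
ee_rot: [2.22, -2.22, -0.002]
force: [0.9, 0.5, -3.5]
grip_width: 0.0605
grip_force: 30.0
```

jog_arm --rows '[{"x": 0,"y": -0.035,"z": 0,"wx": 0,"wy": 0,"wz": 0,"gripper": 0.03},{"x": 0,"y": -0.025,"z": 0,"wx": 0,"wy": 0,"wz": 0,"gripper": 0.03},{"x": 0,"y": -0.011,"z": 0,"wx": 0,"wy": 0,"wz": 0,"gripper": 0.03},{"x": 0,"y": 0,"z": 0,"wx": 0,"wy": 0,"wz": 0,"gripper": 0.03},{"x": 0,"y": 0,"z": 0,"wx": 0,"wy": 0,"wz": 0,"gripper": 0.03},{"x": 0,"y": 0,"z": 0,"wx": 0,"wy": 0,"wz": 0,"gripper": 0.03}]'

```text
clock: 4.13
tcp_pos: [0.6477, 0.0421, 0.1387]
ee_rot: [2.222, -2.22, -0.001]
force: [-0.5, 0.5, -2.6]
grip_width: 0.0608
grip_force: 30.0
```

```bash
cat > look.py <<'E'
from h import *
import sys
def shoot(tag,n):
    s=monitor.sense(); c=vision.calibration(n); p,d=vision.capture(n)
    cv2.imwrite(f"pics/{tag}.png",p[:,:,::-1]); np.savez(f"{tag}.npz",p=p,d=d,c=np.array(c,dtype=object)); return s,p,d,c
# held object: circle from scene and side depth near TCP, z band
def held(i,lo,hi):
    for n in("scene","side"):
        s,p,d,c=shoot(f"{n}{i}",n); P=cloud(n,d,c)*1000; t=s["tcp_pos"]*1000
        m=(P[...,2]>lo)&(P[...,2]<hi)&(abs(P[...,0]-t[0])<45)&(abs(P[...,1]-t[1])<45)&(d>0)
        o=P[m]; 
        if len(o)<5: print(n,"none");continue
        # least-squares circle on side wall points
        A=np.c_[2*o[:,:2],np.ones(len(o))]; x=np.linalg.lstsq(A,(o[:,:2]**2).sum(1),rcond=None)[0]
        print(n,len(o),"tcp",t.round(1),"fit c",x[:2].round(1),"d",round(2*np.sqrt(x[2]+x[0]**2+x[1]**2),1))
if __name__=="__main__": held(int(sys.argv[1]),float(sys.argv[2]),float(sys.argv[3]))
E
python3 look.py 1 100 130
```

```text
scene 336 tcp [647.7  42.1 138.7] fit c [647.9  40.3] d 60.8
side 240 tcp [647.8  42.5 138.8] fit c [646.4  42.3] d 59.6
```

jog_arm --rows '[{"x": 0,"y": 0,"z": -0.02,"wx": 0,"wy": 0,"wz": 0,"gripper": 0.03},{"x": 0,"y": 0,"z": -0.02,"wx": 0,"wy": 0,"wz": 0,"gripper": 0.03},{"x": 0,"y": 0,"z": -0.01,"wx": 0,"wy": 0,"wz": 0,"gripper": 0.03},{"x": 0,"y": 0,"z": -0.01,"wx": 0,"wy": 0,"wz": 0,"gripper": 0.03},{"x": 0,"y": 0,"z": -0.006,"wx": 0,"wy": 0,"wz": 0,"gripper": 0.03},{"x": 0,"y": 0,"z": -0.005,"wx": 0,"wy": 0,"wz": 0,"gripper": 0.03},{"x": 0,"y": 0,"z": -0.004,"wx": 0,"wy": 0,"wz": 0,"gripper": 0.03},{"x": 0,"y": 0,"z": -0.002,"wx": 0,"wy": 0,"wz": 0,"gripper": 0.03},{"x": 0,"y": 0,"z": 0,"wx": 0,"wy": 0,"wz": 0,"gripper": 0.03},{"x": 0,"y": 0,"z": 0,"wx": 0,"wy": 0,"wz": 0,"gripper": 0.03}]'

```text
clock: 5.07
tcp_pos: [0.6481, 0.0411, 0.0626]
ee_rot: [-2.221, 2.221, -0.001]
force: [-0.2, -0.2, -1.1]
grip_width: 0.0609
grip_force: 30.0
```

jog_arm --rows '[{"x": 0,"y": 0,"z": -0.001,"wx": 0,"wy": 0,"wz": 0,"gripper": 0.03},{"x": 0,"y": 0,"z": -0.001,"wx": 0,"wy": 0,"wz": 0,"gripper": 0.03},{"x": 0,"y": 0,"z": 0,"wx": 0,"wy": 0,"wz": 0,"gripper": 0.03},{"x": 0,"y": 0,"z": 0,"wx": 0,"wy": 0,"wz": 0,"gripper": 0.03}]'

```text
clock: 5.4
tcp_pos: [0.6478, 0.0411, 0.0602]
ee_rot: [-2.221, 2.221, -0.0]
force: [-0.1, 0.2, -1.2]
grip_width: 0.0607
grip_force: 30.0
```

jog_arm --rows '[{"x": 0,"y": 0,"z": -0.001,"wx": 0,"wy": 0,"wz": 0,"gripper": 0.03},{"x": 0,"y": 0,"z": 0,"wx": 0,"wy": 0,"wz": 0,"gripper": 0.03},{"x": 0,"y": 0,"z": 0,"wx": 0,"wy": 0,"wz": 0,"gripper": 0.087},{"x": 0,"y": 0,"z": 0,"wx": 0,"wy": 0,"wz": 0,"gripper": 0.087},{"x": 0,"y": 0,"z": 0,"wx": 0,"wy": 0,"wz": 0,"gripper": 0.087},{"x": 0,"y": 0,"z": 0,"wx": 0,"wy": 0,"wz": 0,"gripper": 0.087},{"x": 0,"y": 0,"z": 0,"wx": 0,"wy": 0,"wz": 0,"gripper": 0.087}]'

```text
clock: 5.98
tcp_pos: [0.6479, 0.0411, 0.059]
ee_rot: [-2.221, 2.221, -0.0]
force: [0.3, -0.6, 0.1]
grip_width: 0.0838
grip_force: 0.0
```

jog_arm --rows '[{"x": 0,"y": 0,"z": 0.02,"wx": 0,"wy": 0,"wz": 0,"gripper": 0.087},{"x": 0,"y": 0,"z": 0.04,"wx": 0,"wy": 0,"wz": 0,"gripper": 0.087},{"x": 0,"y": 0,"z": 0.04,"wx": 0,"wy": 0,"wz": 0,"gripper": 0.087},{"x": 0,"y": 0,"z": 0.04,"wx": 0,"wy": 0,"wz": 0,"gripper": 0.087},{"x": -0.028,"y": 0.028,"z": 0,"wx": 0,"wy": 0,"wz": 0,"gripper": 0.087},{"x": -0.028,"y": 0.028,"z": 0,"wx": 0,"wy": 0,"wz": 0,"gripper": 0.087},{"x": -0.028,"y": 0.028,"z": 0,"wx": 0,"wy": 0,"wz": 0,"gripper": 0.087},{"x": -0.028,"y": 0.028,"z": 0,"wx": 0,"wy": 0,"wz": 0,"gripper": 0.087},{"x": -0.028,"y": 0.028,"z": 0,"wx": 0,"wy": 0,"wz": 0,"gripper": 0.087},{"x": -0.009,"y": 0.003,"z": 0,"wx": 0,"wy": 0,"wz": 0,"gripper": 0.087}]'

```text
clock: 6.82
tcp_pos: [0.4959, 0.187, 0.1994]
ee_rot: [-2.225, 2.216, 0.001]
force: [-1.0, 0.3, 0.6]
grip_width: 0.087
grip_force: 0.0
```

```bash
python3 - <<'E'
from look import *
s,p,d,c=shoot("scene2","scene"); P=cloud("scene",d,c)*1000; print(s["tcp_pos"])
m=(P[...,2]>80)&(P[...,2]<110)&(abs(P[...,0]-648)<45)&(abs(P[...,1]-41)<45); m=cv2.morphologyEx(m.astype(np.uint8),cv2.MORPH_OPEN,np.ones((3,3)))>0
o=P[m]; print(len(o), cv2.minEnclosingCircle(o[:,:2].astype(np.float32)), np.percentile(o[:,2],[10,50,95]))
E
```

```text
[0.49592194 0.18698396 0.19940873]
255 ((653.6939086914062, 44.85289001464844), 28.809961318969727) [83.68595785 96.52246822 98.79973508]
```

jog_arm --rows '[{"x": 0,"y": 0,"z": 0,"wx": 0,"wy": 0,"wz": 0,"gripper": 0.087},{"x": 0,"y": 0,"z": -0.03,"wx": 0,"wy": 0,"wz": 0,"gripper": 0.087},{"x": 0,"y": 0,"z": -0.02,"wx": 0,"wy": 0,"wz": 0,"gripper": 0.087},{"x": 0,"y": 0,"z": 0,"wx": 0,"wy": 0,"wz": 0,"gripper": 0.087},{"x": 0,"y": 0,"z": 0,"wx": 0,"wy": 0,"wz": 0,"gripper": 0.087}]'

```text
clock: 7.28
tcp_pos: [0.4994, 0.183, 0.1484]
ee_rot: [2.218, -2.221, 0.0]
force: [0.4, 0.3, 0.9]
grip_width: 0.087
grip_force: 0.0
```

jog_arm --rows '[{"x": 0,"y": 0.0,"z": -0.03,"wx": 0,"wy": 0,"wz": 0,"gripper": 0.087},{"x": 0,"y": 0,"z": -0.03,"wx": 0,"wy": 0,"wz": 0,"gripper": 0.087},{"x": 0,"y": 0,"z": -0.022,"wx": 0,"wy": 0,"wz": 0,"gripper": 0.087},{"x": 0,"y": 0,"z": 0,"wx": 0,"wy": 0,"wz": 0,"gripper": 0.087},{"x": 0,"y": 0,"z": 0,"wx": 0,"wy": 0,"wz": 0,"gripper": 0.03},{"x": 0,"y": 0,"z": 0,"wx": 0,"wy": 0,"wz": 0,"gripper": 0.03},{"x": 0,"y": 0,"z": 0,"wx": 0,"wy": 0,"wz": 0,"gripper": 0.03},{"x": 0,"y": 0,"z": 0,"wx": 0,"wy": 0,"wz": 0,"gripper": 0.03},{"x": 0,"y": 0,"z": 0,"wx": 0,"wy": 0,"wz": 0,"gripper": 0.03},{"x": 0,"y": 0,"z": 0,"wx": 0,"wy": 0,"wz": 0,"gripper": 0.03}]'

```text
clock: 8.12
tcp_pos: [0.4992, 0.1844, 0.068]
ee_rot: [-2.22, 2.22, -0.0]
force: [0.1, 0.1, -0.0]
grip_width: 0.0549
grip_force: 0.0
```

jog_arm --rows '[{"x": 0,"y": 0,"z": 0,"wx": 0,"wy": 0,"wz": 0,"gripper": 0.03},{"x": 0,"y": 0,"z": 0,"wx": 0,"wy": 0,"wz": 0,"gripper": 0.03},{"x": 0,"y": 0,"z": 0,"wx": 0,"wy": 0,"wz": 0,"gripper": 0.03}]'

```text
clock: 8.37
tcp_pos: [0.4991, 0.1843, 0.0679]
ee_rot: [-2.221, 2.22, -0.001]
force: [-1.4, -0.7, 5.9]
grip_width: 0.0533
grip_force: 30.0
```

jog_arm --rows '[{"x": 0,"y": 0,"z": 0.02,"wx": 0,"wy": 0,"wz": 0,"gripper": 0.03},{"x": 0,"y": 0,"z": 0.03,"wx": 0,"wy": 0,"wz": 0,"gripper": 0.03},{"x": 0,"y": 0,"z": 0.03,"wx": 0,"wy": 0,"wz": 0,"gripper": 0.03},{"x": 0.03,"y": 0,"z": 0,"wx": 0,"wy": 0,"wz": 0,"gripper": 0.03},{"x": 0.035,"y": -0.015,"z": 0,"wx": 0,"wy": 0,"wz": 0,"gripper": 0.03},{"x": 0.035,"y": -0.015,"z": 0,"wx": 0,"wy": 0,"wz": 0,"gripper": 0.03},{"x": 0.03,"y": -0.015,"z": 0,"wx": 0,"wy": 0,"wz": 0,"gripper": 0.03},{"x": 0.018,"y": -0.008,"z": 0,"wx": 0,"wy": 0,"wz": 0,"gripper": 0.03},{"x": 0,"y": 0,"z": 0,"wx": 0,"wy": 0,"wz": 0,"gripper": 0.03},{"x": 0,"y": 0,"z": 0,"wx": 0,"wy": 0,"wz": 0,"gripper": 0.03}]'

```text
clock: 9.2
tcp_pos: [0.6466, 0.1302, 0.1452]
ee_rot: [2.217, -2.222, -0.003]
force: [-0.6, 0.3, -1.5]
grip_width: 0.0536
grip_force: 30.0
```

```bash
python3 look.py 3 95 130
```

```text
scene 370 tcp [646.6 130.2 145.2] fit c [646.5 128.9] d 52.4
side 270 tcp [645.9 130.7 145.7] fit c [644.2 130.6] d 51.7
```

jog_arm --rows '[{"x": 0.0005,"y": 0.0005,"z": -0.02,"wx": 0,"wy": 0,"wz": 0,"gripper": 0.03},{"x": 0,"y": 0,"z": -0.015,"wx": 0,"wy": 0,"wz": 0,"gripper": 0.03},{"x": 0,"y": 0,"z": -0.01,"wx": 0,"wy": 0,"wz": 0,"gripper": 0.03},{"x": 0,"y": 0,"z": -0.008,"wx": 0,"wy": 0,"wz": 0,"gripper": 0.03},{"x": 0,"y": 0,"z": -0.006,"wx": 0,"wy": 0,"wz": 0,"gripper": 0.03},{"x": 0,"y": 0,"z": -0.004,"wx": 0,"wy": 0,"wz": 0,"gripper": 0.03},{"x": 0,"y": 0,"z": -0.003,"wx": 0,"wy": 0,"wz": 0,"gripper": 0.03},{"x": 0,"y": 0,"z": -0.001,"wx": 0,"wy": 0,"wz": 0,"gripper": 0.03},{"x": 0,"y": 0,"z": 0,"wx": 0,"wy": 0,"wz": 0,"gripper": 0.03},{"x": 0,"y": 0,"z": 0,"wx": 0,"wy": 0,"wz": 0,"gripper": 0.03}]'

```text
clock: 10.13
tcp_pos: [0.6476, 0.1317, 0.0806]
ee_rot: [-2.221, 2.221, -0.001]
force: [0.5, -0.6, -1.6]
grip_width: 0.0532
grip_force: 30.0
```

jog_arm --rows '[{"x": 0,"y": 0,"z": -0.0015,"wx": 0,"wy": 0,"wz": 0,"gripper": 0.03},{"x": 0,"y": 0,"z": -0.001,"wx": 0,"wy": 0,"wz": 0,"gripper": 0.03},{"x": 0,"y": 0,"z": -0.0005,"wx": 0,"wy": 0,"wz": 0,"gripper": 0.03},{"x": 0,"y": 0,"z": 0,"wx": 0,"wy": 0,"wz": 0,"gripper": 0.03}]'

```text
clock: 10.47
tcp_pos: [0.6475, 0.1316, 0.0779]
ee_rot: [-2.221, 2.221, -0.001]
force: [-1.5, 0.2, 2.2]
grip_width: 0.0534
grip_force: 30.0
```

jog_arm --rows '[{"x": 0,"y": 0,"z": 0,"wx": 0,"wy": 0,"wz": 0,"gripper": 0.087},{"x": 0,"y": 0,"z": 0,"wx": 0,"wy": 0,"wz": 0,"gripper": 0.087},{"x": 0,"y": 0,"z": 0,"wx": 0,"wy": 0,"wz": 0,"gripper": 0.087},{"x": 0,"y": 0,"z": 0,"wx": 0,"wy": 0,"wz": 0,"gripper": 0.087},{"x": 0,"y": 0,"z": 0,"wx": 0,"wy": 0,"wz": 0,"gripper": 0.087},{"x": 0,"y": 0,"z": 0,"wx": 0,"wy": 0,"wz": 0,"gripper": 0.087}]'

```text
clock: 10.97
tcp_pos: [0.6473, 0.1316, 0.0769]
ee_rot: [2.221, -2.221, -0.0]
force: [0.1, 0.7, 0.0]
grip_width: 0.0835
grip_force: 0.0
```

jog_arm --rows '[{"x": 0,"y": 0,"z": 0.02,"wx": 0,"wy": 0,"wz": 0,"gripper": 0.087},{"x": 0,"y": 0,"z": 0.04,"wx": 0,"wy": 0,"wz": 0,"gripper": 0.087},{"x": 0,"y": 0,"z": 0.04,"wx": 0,"wy": 0,"wz": 0,"gripper": 0.087},{"x": 0,"y": 0,"z": 0.02,"wx": 0,"wy": 0,"wz": 0,"gripper": 0.087},{"x": -0.039,"y": -0.01,"z": 0,"wx": 0,"wy": 0,"wz": 0,"gripper": 0.087},{"x": -0.039,"y": -0.01,"z": 0,"wx": 0,"wy": 0,"wz": 0,"gripper": 0.087},{"x": -0.039,"y": -0.01,"z": 0,"wx": 0,"wy": 0,"wz": 0,"gripper": 0.087},{"x": -0.032,"y": -0.0095,"z": 0,"wx": 0,"wy": 0,"wz": 0,"gripper": 0.087},{"x": 0,"y": 0,"z": 0,"wx": 0,"wy": 0,"wz": 0,"gripper": 0.087},{"x": 0,"y": 0,"z": 0,"wx": 0,"wy": 0,"wz": 0,"gripper": 0.087}]'

```text
clock: 11.8
tcp_pos: [0.4971, 0.0916, 0.198]
ee_rot: [-2.221, 2.22, -0.001]
force: [0.1, 0.8, 1.3]
grip_width: 0.0868
grip_force: 0.0
```

```bash
cat > chk.py <<'E'
from look import *
i,x,y,lo,hi=[float(a) for a in sys.argv[1:]]
for n in("scene","side"):
    s,p,d,c=shoot(f"{n}{int(i)}",n); P=cloud(n,d,c)*1000
    m=(P[...,2]>lo)&(P[...,2]<hi)&(abs(P[...,0]-x)<45)&(abs(P[...,1]-y)<45); m=cv2.morphologyEx(m.astype(np.uint8),cv2.MORPH_OPEN,np.ones((2,2)),anchor=(0,0)).astype(bool)&m
    o=P[m]; print(n,len(o), np.round(cv2.minEnclosingCircle(o[:,:2].astype(np.float32))[0],1), np.percentile(o[:,2],[5,50,99]).round(1))
E
python3 chk.py 4 647 131 112 145
```

```text
scene 86 [647.2 130.3] [114.9 120.  134.2]
side 59 [645.6 134. ] [115.3 120.8 135.4]
```

jog_arm --rows '[{"x": 0.0007,"y": 0.0002,"z": -0.04,"wx": 0,"wy": 0,"wz": 0,"gripper": 0.087},{"x": 0,"y": 0,"z": -0.04,"wx": 0,"wy": 0,"wz": 0,"gripper": 0.087},{"x": 0,"y": 0,"z": -0.04,"wx": 0,"wy": 0,"wz": 0,"gripper": 0.087},{"x": 0,"y": 0,"z": -0.031,"wx": 0,"wy": 0,"wz": 0,"gripper": 0.087},{"x": 0,"y": 0,"z": 0,"wx": 0,"wy": 0,"wz": 0,"gripper": 0.087},{"x": 0,"y": 0,"z": 0,"wx": 0,"wy": 0,"wz": 0,"gripper": 0.087}]'

```text
clock: 12.4
tcp_pos: [0.4994, 0.0922, 0.0447]
ee_rot: [2.219, -2.218, -0.001]
force: [0.6, -0.6, 0.5]
grip_width: 0.0871
grip_force: 0.0
```

jog_arm --rows '[{"x": 0,"y": 0,"z": 0,"wx": 0,"wy": 0,"wz": 0,"gripper": 0.02},{"x": 0,"y": 0,"z": 0,"wx": 0,"wy": 0,"wz": 0,"gripper": 0.02},{"x": 0,"y": 0,"z": 0,"wx": 0,"wy": 0,"wz": 0,"gripper": 0.02},{"x": 0,"y": 0,"z": 0,"wx": 0,"wy": 0,"wz": 0,"gripper": 0.02},{"x": 0,"y": 0,"z": 0,"wx": 0,"wy": 0,"wz": 0,"gripper": 0.02},{"x": 0,"y": 0,"z": 0,"wx": 0,"wy": 0,"wz": 0,"gripper": 0.02},{"x": 0,"y": 0,"z": 0,"wx": 0,"wy": 0,"wz": 0,"gripper": 0.02},{"x": 0,"y": 0,"z": 0,"wx": 0,"wy": 0,"wz": 0,"gripper": 0.02},{"x": 0,"y": 0,"z": 0,"wx": 0,"wy": 0,"wz": 0,"gripper": 0.02},{"x": 0,"y": 0,"z": 0,"wx": 0,"wy": 0,"wz": 0,"gripper": 0.02}]'

```text
clock: 13.23
tcp_pos: [0.4988, 0.0922, 0.0464]
ee_rot: [2.221, -2.221, -0.0]
force: [-3.2, 0.2, 5.9]
grip_width: 0.0462
grip_force: 30.0
```

jog_arm --rows '[{"x": 0,"y": 0,"z": 0.02,"wx": 0,"wy": 0,"wz": 0,"gripper": 0.02},{"x": 0,"y": 0,"z": 0.035,"wx": 0,"wy": 0,"wz": 0,"gripper": 0.02},{"x": 0,"y": 0,"z": 0.035,"wx": 0,"wy": 0,"wz": 0,"gripper": 0.02},{"x": 0,"y": 0.03,"z": 0,"wx": 0,"wy": 0,"wz": 0,"gripper": 0.02},{"x": 0,"y": 0.04,"z": 0,"wx": 0,"wy": 0,"wz": 0,"gripper": 0.02},{"x": 0.01,"y": 0.035,"z": 0,"wx": 0,"wy": 0,"wz": 0,"gripper": 0.02},{"x": 0.03,"y": 0.019,"z": 0,"wx": 0,"wy": 0,"wz": 0,"gripper": 0.02},{"x": 0.04,"y": 0.005,"z": 0,"wx": 0,"wy": 0,"wz": 0,"gripper": 0.02},{"x": 0.04,"y": 0,"z": 0,"wx": 0,"wy": 0,"wz": 0,"gripper": 0.02},{"x": 0.0272,"y": 0,"z": 0,"wx": 0,"wy": 0,"wz": 0,"gripper": 0.02}]'

```text
clock: 14.07
tcp_pos: [0.6487, 0.2221, 0.1345]
ee_rot: [2.222, -2.22, 0.0]
force: [-0.5, 0.7, -1.8]
grip_width: 0.0463
grip_force: 30.0
```

jog_arm --rows '[{"x": 0,"y": 0,"z": 0,"wx": 0,"wy": 0,"wz": 0,"gripper": 0.02},{"x": 0,"y": 0,"z": 0,"wx": 0,"wy": 0,"wz": 0,"gripper": 0.02},{"x": 0,"y": 0,"z": 0,"wx": 0,"wy": 0,"wz": 0,"gripper": 0.02}]'

```text
clock: 14.32
tcp_pos: [0.6451, 0.2208, 0.1345]
ee_rot: [2.219, -2.22, -0.002]
force: [-0.4, 0.4, -1.1]
grip_width: 0.0461
grip_force: 30.0
```

```bash
python3 look.py 5 100 130
```

```text
scene 283 tcp [645.1 220.8 134.5] fit c [645.3 219.5] d 45.3
side 207 tcp [645.  221.  135.2] fit c [643.2 221.4] d 43.7
```

jog_arm --rows '[{"x": 0.0003,"y": 0.0003,"z": -0.02,"wx": 0,"wy": 0,"wz": 0,"gripper": 0.02},{"x": 0,"y": 0,"z": -0.02,"wx": 0,"wy": 0,"wz": 0,"gripper": 0.02},{"x": 0,"y": 0,"z": -0.01,"wx": 0,"wy": 0,"wz": 0,"gripper": 0.02},{"x": 0,"y": 0,"z": -0.01,"wx": 0,"wy": 0,"wz": 0,"gripper": 0.02},{"x": 0,"y": 0,"z": -0.006,"wx": 0,"wy": 0,"wz": 0,"gripper": 0.02},{"x": 0,"y": 0,"z": -0.005,"wx": 0,"wy": 0,"wz": 0,"gripper": 0.02},{"x": 0,"y": 0,"z": -0.004,"wx": 0,"wy": 0,"wz": 0,"gripper": 0.02},{"x": 0,"y": 0,"z": -0.001,"wx": 0,"wy": 0,"wz": 0,"gripper": 0.02},{"x": 0,"y": 0,"z": 0,"wx": 0,"wy": 0,"wz": 0,"gripper": 0.02},{"x": 0,"y": 0,"z": 0,"wx": 0,"wy": 0,"wz": 0,"gripper": 0.02}]'

```text
clock: 15.25
tcp_pos: [0.6469, 0.2217, 0.0607]
ee_rot: [-2.221, 2.221, -0.001]
force: [1.3, -0.2, -1.7]
grip_width: 0.0466
grip_force: 30.0
```

jog_arm --rows '[{"x": 0,"y": 0,"z": -0.002,"wx": 0,"wy": 0,"wz": 0,"gripper": 0.02},{"x": 0,"y": 0,"z": -0.001,"wx": 0,"wy": 0,"wz": 0,"gripper": 0.02},{"x": 0,"y": 0,"z": -0.001,"wx": 0,"wy": 0,"wz": 0,"gripper": 0.02},{"x": 0,"y": 0,"z": 0,"wx": 0,"wy": 0,"wz": 0,"gripper": 0.02},{"x": 0,"y": 0,"z": 0,"wx": 0,"wy": 0,"wz": 0,"gripper": 0.02}]'

```text
clock: 15.67
tcp_pos: [0.6466, 0.2216, 0.0565]
ee_rot: [-2.221, 2.221, -0.0]
force: [-0.6, -0.1, 1.4]
grip_width: 0.0466
grip_force: 30.0
```

jog_arm --rows '[{"x": 0,"y": 0,"z": 0,"wx": 0,"wy": 0,"wz": 0,"gripper": 0.087},{"x": 0,"y": 0,"z": 0,"wx": 0,"wy": 0,"wz": 0,"gripper": 0.087},{"x": 0,"y": 0,"z": 0,"wx": 0,"wy": 0,"wz": 0,"gripper": 0.087},{"x": 0,"y": 0,"z": 0,"wx": 0,"wy": 0,"wz": 0,"gripper": 0.087},{"x": 0,"y": 0,"z": 0,"wx": 0,"wy": 0,"wz": 0,"gripper": 0.087},{"x": 0,"y": 0,"z": 0,"wx": 0,"wy": 0,"wz": 0,"gripper": 0.087},{"x": 0,"y": 0,"z": 0.02,"wx": 0,"wy": 0,"wz": 0,"gripper": 0.087},{"x": 0,"y": 0,"z": 0.04,"wx": 0,"wy": 0,"wz": 0,"gripper": 0.087},{"x": 0,"y": 0,"z": 0.04,"wx": 0,"wy": 0,"wz": 0,"gripper": 0.087},{"x": 0,"y": 0,"z": 0.04,"wx": 0,"wy": 0,"wz": 0,"gripper": 0.087}]'

```text
clock: 16.5
tcp_pos: [0.6462, 0.2213, 0.1974]
ee_rot: [2.221, -2.221, -0.0]
force: [0.2, 0.9, -0.0]
grip_width: 0.0869
grip_force: 0.0
```

jog_arm --rows '[{"x": -0.035,"y": -0.01,"z": 0,"wx": 0,"wy": 0,"wz": 0,"gripper": 0.087},{"x": -0.035,"y": -0.02,"z": 0,"wx": 0,"wy": 0,"wz": 0,"gripper": 0.087},{"x": -0.035,"y": -0.02,"z": 0,"wx": 0,"wy": 0,"wz": 0,"gripper": 0.087},{"x": -0.03,"y": -0.025,"z": 0,"wx": 0,"wy": 0,"wz": 0,"gripper": 0.087},{"x": -0.0176,"y": -0.035,"z": 0,"wx": 0,"wy": 0,"wz": 0,"gripper": 0.087},{"x": 0,"y": -0.04,"z": 0,"wx": 0,"wy": 0,"wz": 0,"gripper": 0.087},{"x": 0,"y": -0.04,"z": 0,"wx": 0,"wy": 0,"wz": 0,"gripper": 0.087},{"x": 0,"y": -0.035,"z": 0,"wx": 0,"wy": 0,"wz": 0,"gripper": 0.087},{"x": 0,"y": 0,"z": 0,"wx": 0,"wy": 0,"wz": 0,"gripper": 0.087},{"x": 0,"y": 0,"z": 0,"wx": 0,"wy": 0,"wz": 0,"gripper": 0.087}]'

```text
clock: 17.33
tcp_pos: [0.4937, -0.005, 0.1964]
ee_rot: [-2.217, 2.225, -0.0]
force: [-0.2, 0.3, -0.3]
grip_width: 0.087
grip_force: 0.0
```

```bash
python3 chk.py 6 646 221 95 130; python3 -c "
import obj
obj.run('scene6',dict(green=(-20,90,104)));obj.run('side6',dict(green=(-20,90,104)))"
```

```text
scene 172 [646.3 221.6] [101.  115.  117.8]
side 127 [644.2 222.6] [100.3 115.1 119.4]
scene6 green 78 circ [495.1  -3.5] 56.5 mean [493.9  -5.4  94. ] mid [494.3  -4.6  94.2] ext [51.7 52.1  7.9]
side6 green 60 circ [491.8  -3.6] 57.4 mean [487.7 -12.2  95.3] mid [490.3  -5.4  94.8] ext [39.4 51.6  9. ]
```

jog_arm --rows '[{"x": 0.0003,"y": 0.001,"z": -0.04,"wx": 0,"wy": 0,"wz": 0,"gripper": 0.087},{"x": 0,"y": 0,"z": -0.03,"wx": 0,"wy": 0,"wz": 0,"gripper": 0.087},{"x": 0,"y": 0,"z": -0.03,"wx": 0,"wy": 0,"wz": 0,"gripper": 0.087},{"x": 0,"y": 0,"z": -0.03,"wx": 0,"wy": 0,"wz": 0,"gripper": 0.087},{"x": 0,"y": 0,"z": -0.017,"wx": 0,"wy": 0,"wz": 0,"gripper": 0.087},{"x": 0,"y": 0,"z": 0,"wx": 0,"wy": 0,"wz": 0,"gripper": 0.087},{"x": 0,"y": 0,"z": 0,"wx": 0,"wy": 0,"wz": 0,"gripper": 0.087}]'

```text
clock: 18.02
tcp_pos: [0.4942, -0.0015, 0.0486]
ee_rot: [2.223, -2.218, -0.001]
force: [0.5, 0.2, 1.9]
grip_width: 0.0871
grip_force: 0.0
```

jog_arm --rows '[{"x": 0,"y": 0,"z": 0,"wx": 0,"wy": 0,"wz": 0,"gripper": 0.04},{"x": 0,"y": 0,"z": 0,"wx": 0,"wy": 0,"wz": 0,"gripper": 0.04},{"x": 0,"y": 0,"z": 0,"wx": 0,"wy": 0,"wz": 0,"gripper": 0.04},{"x": 0,"y": 0,"z": 0,"wx": 0,"wy": 0,"wz": 0,"gripper": 0.04},{"x": 0,"y": 0,"z": 0,"wx": 0,"wy": 0,"wz": 0,"gripper": 0.04},{"x": 0,"y": 0,"z": 0,"wx": 0,"wy": 0,"wz": 0,"gripper": 0.04},{"x": 0,"y": 0,"z": 0,"wx": 0,"wy": 0,"wz": 0,"gripper": 0.04}]'

```text
clock: 18.6
tcp_pos: [0.4947, -0.0022, 0.0502]
ee_rot: [-2.221, 2.22, -0.001]
force: [-1.4, 1.7, 6.7]
grip_width: 0.0672
grip_force: 30.0
```

jog_arm --rows '[{"x": 0,"y": 0,"z": 0.02,"wx": 0,"wy": 0,"wz": 0,"gripper": 0.04},{"x": 0,"y": 0,"z": 0.035,"wx": 0,"wy": 0,"wz": 0,"gripper": 0.04},{"x": 0,"y": 0,"z": 0.035,"wx": 0,"wy": 0,"wz": 0,"gripper": 0.04},{"x": 0.025,"y": -0.01,"z": 0,"wx": 0,"wy": 0,"wz": 0,"gripper": 0.04},{"x": 0.035,"y": -0.015,"z": 0,"wx": 0,"wy": 0,"wz": 0,"gripper": 0.04},{"x": 0.035,"y": -0.015,"z": 0,"wx": 0,"wy": 0,"wz": 0,"gripper": 0.04},{"x": 0.035,"y": -0.0055,"z": 0,"wx": 0,"wy": 0,"wz": 0,"gripper": 0.04},{"x": 0.024,"y": 0,"z": 0,"wx": 0,"wy": 0,"wz": 0,"gripper": 0.04},{"x": 0,"y": 0,"z": 0,"wx": 0,"wy": 0,"wz": 0,"gripper": 0.04},{"x": 0,"y": 0,"z": 0,"wx": 0,"wy": 0,"wz": 0,"gripper": 0.04}]'

```text
clock: 19.43
tcp_pos: [0.6478, -0.0482, 0.1367]
ee_rot: [2.218, -2.221, -0.005]
force: [-1.0, 0.5, -4.2]
grip_width: 0.0672
grip_force: 30.0
```

```bash
python3 look.py 7 103 135
```

```text
scene 370 tcp [647.8 -48.2 136.7] fit c [647.8 -49.1] d 65.9
side 263 tcp [646.8 -48.1 137.1] fit c [644.3 -46.3] d 62.9
```

jog_arm --rows '[{"x": 0.0003,"y": 0,"z": -0.02,"wx": 0,"wy": 0,"wz": 0,"gripper": 0.04},{"x": 0,"y": 0,"z": -0.02,"wx": 0,"wy": 0,"wz": 0,"gripper": 0.04},{"x": 0,"y": 0,"z": -0.01,"wx": 0,"wy": 0,"wz": 0,"gripper": 0.04},{"x": 0,"y": 0,"z": -0.01,"wx": 0,"wy": 0,"wz": 0,"gripper": 0.04},{"x": 0,"y": 0,"z": -0.006,"wx": 0,"wy": 0,"wz": 0,"gripper": 0.04},{"x": 0,"y": 0,"z": -0.005,"wx": 0,"wy": 0,"wz": 0,"gripper": 0.04},{"x": 0,"y": 0,"z": -0.004,"wx": 0,"wy": 0,"wz": 0,"gripper": 0.04},{"x": 0,"y": 0,"z": -0.001,"wx": 0,"wy": 0,"wz": 0,"gripper": 0.04},{"x": 0,"y": 0,"z": 0,"wx": 0,"wy": 0,"wz": 0,"gripper": 0.04},{"x": 0,"y": 0,"z": 0,"wx": 0,"wy": 0,"wz": 0,"gripper": 0.04}]'

```text
clock: 20.37
tcp_pos: [0.6489, -0.0479, 0.0637]
ee_rot: [-2.221, 2.221, -0.001]
force: [0.6, -0.3, -2.3]
grip_width: 0.0669
grip_force: 30.0
```

jog_arm --rows '[{"x": 0,"y": 0,"z": -0.002,"wx": 0,"wy": 0,"wz": 0,"gripper": 0.04},{"x": 0,"y": 0,"z": -0.001,"wx": 0,"wy": 0,"wz": 0,"gripper": 0.04},{"x": 0,"y": 0,"z": -0.001,"wx": 0,"wy": 0,"wz": 0,"gripper": 0.04},{"x": 0,"y": 0,"z": 0,"wx": 0,"wy": 0,"wz": 0,"gripper": 0.04},{"x": 0,"y": 0,"z": 0,"wx": 0,"wy": 0,"wz": 0,"gripper": 0.04}]'

```text
clock: 20.78
tcp_pos: [0.6487, -0.0479, 0.0603]
ee_rot: [-2.221, 2.221, -0.001]
force: [-2.5, 1.6, 4.1]
grip_width: 0.0672
grip_force: 30.0
```

Contact with the floor is felt (Fz rises to +4); release, and retreat up and toward the base.

jog_arm --rows '[{"x": 0,"y": 0,"z": 0,"wx": 0,"wy": 0,"wz": 0,"gripper": 0.087},{"x": 0,"y": 0,"z": 0,"wx": 0,"wy": 0,"wz": 0,"gripper": 0.087},{"x": 0,"y": 0,"z": 0,"wx": 0,"wy": 0,"wz": 0,"gripper": 0.087},{"x": 0,"y": 0,"z": 0,"wx": 0,"wy": 0,"wz": 0,"gripper": 0.087},{"x": 0,"y": 0,"z": 0,"wx": 0,"wy": 0,"wz": 0,"gripper": 0.087},{"x": 0,"y": 0,"z": 0,"wx": 0,"wy": 0,"wz": 0,"gripper": 0.087},{"x": 0,"y": 0,"z": 0.02,"wx": 0,"wy": 0,"wz": 0,"gripper": 0.087},{"x": 0,"y": 0,"z": 0.04,"wx": 0,"wy": 0,"wz": 0,"gripper": 0.087},{"x": 0,"y": 0,"z": 0.04,"wx": 0,"wy": 0,"wz": 0,"gripper": 0.087},{"x": 0,"y": 0,"z": 0.04,"wx": 0,"wy": 0,"wz": 0,"gripper": 0.087}]'

```text
clock: 21.62
tcp_pos: [0.6481, -0.048, 0.2003]
ee_rot: [2.221, -2.221, -0.001]
force: [1.2, 0.1, -0.4]
grip_width: 0.0869
grip_force: 0.0
```

jog_arm --rows '[{"x": -0.01,"y": 0.03,"z": 0.025,"wx": 0,"wy": 0,"wz": 0,"gripper": 0.087},{"x": -0.01,"y": 0.03,"z": 0.025,"wx": 0,"wy": 0,"wz": 0,"gripper": 0.087},{"x": 0,"y": 0.03,"z": 0.025,"wx": 0,"wy": 0,"wz": 0,"gripper": 0.087},{"x": 0,"y": 0.03,"z": 0.025,"wx": 0,"wy": 0,"wz": 0,"gripper": 0.087},{"x": 0,"y": 0.03,"z": 0.0,"wx": 0,"wy": 0,"wz": 0,"gripper": 0.087},{"x": 0,"y": 0.035,"z": 0,"wx": 0,"wy": 0,"wz": 0,"gripper": 0.087},{"x": 0,"y": 0,"z": 0,"wx": 0,"wy": 0,"wz": 0,"gripper": 0.087},{"x": 0,"y": 0,"z": 0,"wx": 0,"wy": 0,"wz": 0,"gripper": 0.087}]'

```text
clock: 22.28
tcp_pos: [0.6282, 0.1388, 0.2986]
ee_rot: [2.224, -2.218, -0.001]
force: [0.0, -0.3, -0.0]
grip_width: 0.0873
grip_force: 0.0
```

```bash
for a in "648.7 -49 98 110" "648 41 90 105" "647 131 112 145" "646 221 106 125"; do python3 chk.py 8 $a; done; python3 -c "
from look import *
s,p,d,c=shoot('wrist9','wrist'); print(s['tcp_pos'],s['clock'])"
```

```text
scene 133 [649.  -49.2] [100.5 104.7 108.5]
side 99 [650.4 -48.1] [101.6 105.9 109.6]
scene 302 [648.5  38.8] [94.4 97.3 99.7]
side 221 [644.9  41.7] [ 94.2  98.5 101.4]
scene 86 [648.4 130.2] [114.4 120.1 134.3]
side 60 [646.1 132.2] [115.7 121.1 136.3]
scene 128 [645.6 220.1] [109.3 116.1 118.8]
side 87 [645.1 221.1] [112.  116.3 119.9]
[0.62858866 0.13611163 0.29913491] 22.6833
```

View pics/scene8.png

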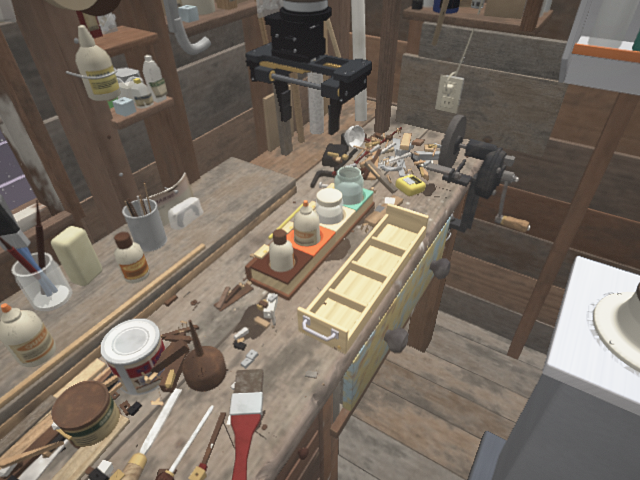

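View pics/wrist9.png

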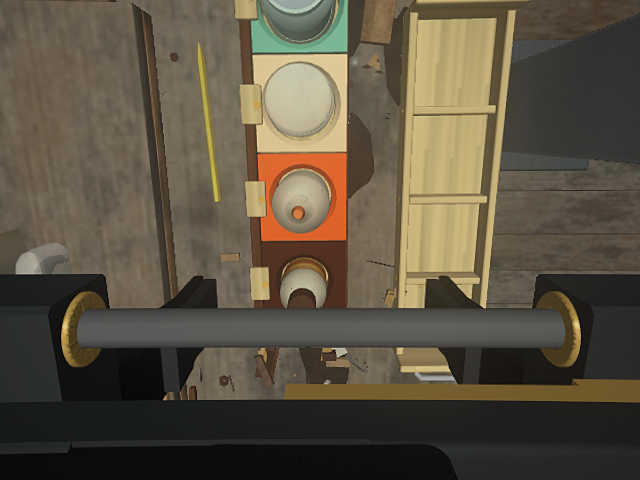

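The scene view shows all four upright in their own holders, roughly at (281,252), (306,222), (329,205) and (348,185). The caddy is empty, and the oil can (204,365) and the tape measure (410,184) haven't moved. The measured tops match fully seated heights.

```bash
python3 -c "
from bench import job
print(job.close_job())"
```

```text
the job is handed in; nothing more can be done
None
```

The job is handed in at about 23 s of the 96 s: both bottles and both jars stand upright in their own colour-matched holders, with measured tops and centres matching full seating, and the oil can and tape measure look unmoved; no verdict was returned.

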